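# Ready the water filter for the mug

## Task

Get the counter-top water filter ready to fill the blue mug: first push its black selector pointer round with one finger until it points at the green dot, then push the swinging steel spout round until its outlet is over the middle of the mug. Push gently, leave both where they should be, and do not lift or shift the mug or any of the other things on the counter.

Things in the scene. Friction and masses are not known exactly. Their poses are not given: they have to be found in the camera images.
- filter: White counter-top water filter, fixed: a box 200 (its x) x 340 (y) x 120 mm high. Origin: centre of its underside; its -x axis is its front, roughly towards the robot. On top, near its -y end, a flat grey dial (radius 72 mm) with four coloured dots and the black selector pointer; at the front near its +y end a post (radius 20 mm) carries the steel spout.
- selector (a joint): Angle of the selector pointer about its vertical axis, rad. 0: points to the filter's front (its -x); grows anticlockwise seen from above (towards the filter's -y). Dots: blue -1.05, green -0.35, yellow 0.35, red 1.05. Stops at -1.45 and 1.5; starts between 0.25 and 1.15. Light friction (0.04 N m, 1 N near the tip) holds it where it is left.
- selector_axis (a point): A point on the selector's vertical turning axis, 149 mm above the counter (at the middle of the pointer arm's height). Hub radius 13 mm, its top 158 mm above the counter.
- selector_tip (a point): Free end of the black pointer, 55 mm from its axis, half-way up the bar. A straight level bar 12 mm wide and 18 mm high, underside 137 mm and top 155 mm above the counter. The dial's face below is at 123 mm, so a fingertip beside the bar may go to about 130 mm.
- green_mark (a point): Centre of the green dot on the dial (13 mm across, flat), 64 mm from the selector's axis, just beyond the reach of the pointer's tip.
- spout (a joint): Angle of the spout about its vertical axis, rad. 0: points to the filter's front (its -x); grows anticlockwise seen from above (towards the filter's -y). Stops at -1.6 and 1.6; starts between -1.5 and -1.2, swung to the filter's +y side, clear of the vessels. Light friction (0.10 N m, 1 N at 100 mm from the axis) holds it where it is left.
- spout_axis (a point): Point on the spout's vertical turning axis at the height of its arm's centre line, 200 mm above the counter.
- nozzle (a point): Outlet: lower end of the spout's downward nozzle (22 mm across), 170 mm from the turning axis and 160 mm above the counter. The arm is a straight level round steel bar, 18 mm across, centre line 200 mm above the counter, from the axis to above the nozzle.
- mug_center (a point): Centre of the blue ceramic mug, half-way up: 82 mm across, 95 mm high, handle roughly towards the robot. It stands on the counter, its middle within 10 mm of the circle that the outlet travels. Mug, canister and tumbler stand in a row along that arc, in any order.
- canister: Empty clear acrylic canister, open, 88 mm across, 120 mm high; origin at the centre of its underside. Stands under the spout's arc; leave alone.
- tumbler: Orange plastic tumbler, open, 76 mm across, 105 mm high; origin at the centre of its underside. Stands under the spout's arc; leave alone.
- bento: Purple bento box with lid, 114 x 184 x 58 mm; origin at the centre of its underside. Leave alone.
- case: Grey plastic cutlery case with sliding lid, 75 x 220 x 30 mm; origin at the centre of its underside. Leave alone.
- spoon: Steel teaspoon, 140 mm long, lying on the counter; its own x axis runs along it. Leave alone.
- jar: Amber glass jar with dark cap, 72 mm across, 100 mm high; origin at the centre of its underside. Leave alone.

How it is judged:
By the outcome, as a careful person would: the job done as asked, in the order asked, and still so for the second after the job is handed in, with the robot touching nothing.
It also fails if it takes over 61 s, if anything falls off the work surface, if the arm or the gripper's body presses on something with over 40 N, if the wrist force passes 120 N, or if a joint passes its speed limit or range.

## Robot

A 6-joint arm with a two-finger parallel gripper is mounted at the origin on the work surface. World frame = base frame: x ahead of the robot, y to its left, z up, the work surface at z = 0. Lengths are in m, angles in rad, forces in N, time in s.
With the tool pointing down it reaches from about 0.35 to 0.975 m from the base axis. Payload 17.4 kg.
Tool frame: the origin (TCP) lies between the finger pads; the fingertips stand 19 mm ahead of it and the grasp point (between the pads) is the TCP (ctrl.tips_ahead is the distance from the TCP to the fingertips, in m); z points along the fingers, y is the direction in which the jaws open and shut (so a half turn about z gives the same grasp; the last joint's range is limited). The gripper opens to 85 mm and grips with 20 to 120 N. Pads are 22 mm wide; open, the fingers measure 114 mm over their backs; the gripper's body (76 mm by 85 mm) begins 54 mm behind the grasp point. The pads swing forward as they close: fully open they stand 13 mm farther back than shut.
Start: joints at [1.214, 0.116, 1.442, -0, 1.584, -0.038], TCP at [0.212, 0.641, 0.25] pointing down, gripper open.
Joint ranges: [-2.83, 2.83], [-0.83, 2.19], [0.07, 2.5], [-1.14, 4.28], [0.01, 3], [-2.97, 2.97]. Speed limits (rad/s): [1.89, 1.89, 2.22, 3.14, 3.14, 3.14].

## Interface

Orientations are given as a unit quaternion [w, x, y, z].
In Python, from bench import ctrl gives the robot as it stands. Calls block until the motion is done:
- ctrl.move_pose(position, orientation): joint-space move of the TCP to a pose.
- ctrl.move_linear(position, rot=None, speed=0.15): straight line of the TCP; rot=None keeps the orientation; speed is the mean speed in m/s.
- ctrl.goto_joints(angles): joint-space move.
- ctrl.gripper_open() and ctrl.clamp(squeeze=None): open the fingers fully, or close them until they stop; squeeze is the grip in N (None keeps the last).
- ctrl.dwell(seconds).
- ctrl.solve_ik(position, orientation): joint angles nearest the present ones, or None.
- ctrl.get_state(): the state.
- ctrl.get_image(name): name is "side" or "top" or "wrist"; returns (picture, depth): 480x640x3 uint8, blue, green, red; 480x640 float32, m along the optical axis (not along the pixel's ray), 0 where there is no reading.
- ctrl.get_calibration(name): a dict with "fx", "fy", "cx", "cy" (pixels), "dist_coeffs" ([k1, k2, p1, p2, k3] as OpenCV has them; the pictures are not rectified), "cam_to_world" (4x4, takes a point from camera to world coordinates); the wrist camera has in their place "T_tool_cam" (4x4, takes a point from camera to tool coordinates, whose origin is the TCP and whose axes are the flange's). Camera axes: x right, y up, looking along -z (the intrinsics and any distortion apply to the point x, -y, -z); pixel columns grow to the right and rows downward; lengths in m; the calibration is good to about 2 mm. A picture is of the moment at which its call begins: read the wrist's pose just before it. get_calibration takes no time and is no camera call.
A pose or a line that the arm cannot do raises ctrl.Unreachable and nothing moves.
- ctrl.sign_off(): hands the job in, once; it reports no verdict.
Trained networks look in the newest picture that a camera, given by its name, has taken for a name from the list of things; names that differ only in an ending like _2 or _b are one class to them, and where a whole thing is asked for, a point or a joint stands for the part that bears it (a point fixed in the world has none). Each returns a list of dicts, best first, with "confidence" (0 to 1); they miss things now and then, are a little off and sometimes report something else, mostly with a low value. They report only what shows in the picture. A call takes as long as a camera call.
- ctrl.boxes_of(camera, label): "point" ([row, column] in pixels, amid what is visible of it).
- ctrl.silhouettes(camera, label): "region" (480x640 bool, what is visible of it) and "point" ([row, column] in pixels, amid what is visible of it).
- ctrl.spot_point(camera, label): "point" ([row, column] in pixels: a listed point, or the origin of a listed thing).
The state is a dict: "t": time; "joints": joint angles; "qd": joint speeds; "tau": joint torques, N m; "eef_pos": TCP position; "eef_rot": TCP orientation; "force": force on the tool from outside, world axes, zero at the start; "wrist_torque": the same for the moment, N m; "gripper_width": opening from 0.0 (shut) to 1.0 (fully open).
Only numpy, scipy, OpenCV 4.12 (cv2) and the standard library are available. Lean on these libraries where they do the work, as an engineer would, in place of code of your own. Each camera call takes 0.05 s, during which the arm holds its last target.

## Working session

There is one attempt and no reset: what is moved stays moved. The work goes in short steps, each a Python script; the robot and the scene stay as the last script left them, time stands still between calls to the robot, and variables do not carry over. Pictures are saved under pics/ and viewed, and the job is handed in when it is done.

```bash
ls; mkdir -p pics
python3 - <<'E'
from bench import ctrl
import cv2
s=ctrl.get_state(); print(s)
print(ctrl.tips_ahead)
for n in ("top","side","wrist"):
    im,d=ctrl.get_image(n); cv2.imwrite(f"pics/{n}0.png",im)
    print(n,ctrl.get_calibration(n))
E
```

```text
pics
{'t': 0.0, 'joints': array([ 1.21418468e+00,  1.16482245e-01,  1.44226741e+00, -1.25096151e-05,
        1.58401403e+00, -3.78082204e-02]), 'qd': array([-0.00051768,  0.00191371, -0.0011153 ,  0.00064196, -0.003461  ,
       -0.00043498]), 'tau': array([-2.64290880e-03, -7.31941509e+01, -6.32506084e+01, -7.73353895e-05,
        5.58866624e-03,  1.89680242e-05]), 'eef_pos': array([0.21152187, 0.64081902, 0.24956336]), 'eef_rot': array([-1.08589212e-04,  1.58727584e-01,  9.87322243e-01, -5.75391095e-04]), 'force': array([-0.07964249,  0.19267648, -0.00371525]), 'wrist_torque': array([-0.0320385 , -0.00975701,  0.01563607]), 'gripper_width': 0.9987847880539977}
0.019
top {'fx': 572.966435007872, 'fy': 572.966435007872, 'cx': 319.17695573001765, 'cy': 239.70189079137324, 'dist_coeffs': array([-0.04892773,  0.        ,  0.        ,  0.        ,  0.        ]), 'cam_to_world': array([[-0.01653971,  0.99586865, -0.08928642,  0.37374355],
       [-0.99972746, -0.01794285, -0.01493534, -0.01066271],
       [-0.01647569,  0.08901506,  0.99589401,  1.53309153],
       [ 0.        ,  0.      
[... 335 characters left out ...]
42,  0.71114284,  1.03563005],
       [ 0.01659727,  0.71643089,  0.69746061,  1.17747028],
       [ 0.        ,  0.        ,  0.        ,  1.        ]])}
wrist {'fx': 373.62387237251215, 'fy': 373.62387237251215, 'cx': 317.26357784376205, 'cy': 242.26141245337504, 'dist_coeffs': array([0.0122527, 0.       , 0.       , 0.       , 0.       ]), 'T_tool_cam': array([[-2.20061784e-04,  9.45799525e-01,  3.24750997e-01,
         8.33654050e-02],
       [ 9.99999962e-01,  2.62976531e-04, -8.82562394e-05,
        -5.15950271e-04],
       [-1.68874600e-04,  3.24750966e-01, -9.45799546e-01,
        -1.24042282e-01],
       [ 0.00000000e+00,  0.00000000e+00,  0.00000000e+00,
         1.00000000e+00]])}
```

View pics/top0.png

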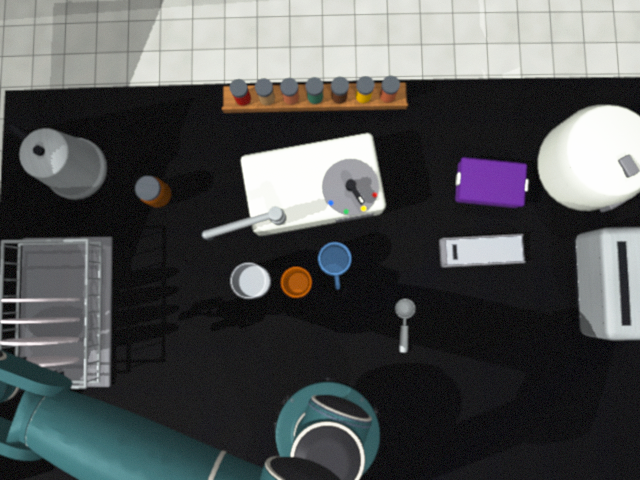

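View pics/side0.png

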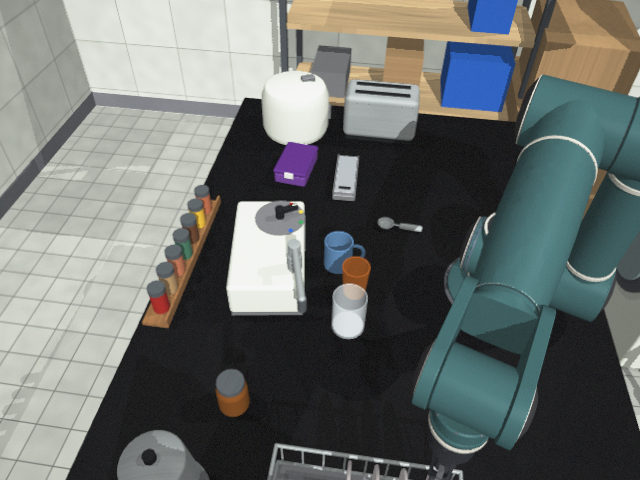

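```bash
cat > h.py <<'E'
import numpy as np, cv2
from bench import ctrl
def ray(cam,rc):
    c=ctrl.get_calibration(cam); K=np.array([[c['fx'],0,c['cx']],[0,c['fy'],c['cy']],[0,0,1]])
    u=cv2.undistortPoints(np.array([[[rc[1],rc[0]]]],float),K,c['dist_coeffs'])[0,0]
    d=np.array([u[0],-u[1],-1.])
    if cam=='wrist': T=TW
    else: T=c['cam_to_world']
    return T[:3,3],T[:3,:3]@d
def atz(cam,rc,z):
    o,d=ray(cam,rc); return o+d*(z-o[2])/d[2]
def tri(a,b):
    (o1,d1),(o2,d2)=a,b
    d1=d1/np.linalg.norm(d1);d2=d2/np.linalg.norm(d2)
    A=np.stack([d1,-d2],1); s=np.linalg.lstsq(A,o2-o1,rcond=None)[0]
    p,q=o1+s[0]*d1,o2+s[1]*d2
    return (p+q)/2,np.linalg.norm(p-q)
def proj(cam,p):
    c=ctrl.get_calibration(cam); K=np.array([[c['fx'],0,c['cx']],[0,c['fy'],c['cy']],[0,0,1]])
    T=TW if cam=='wrist' else c['cam_to_world']
    q=T[:3,:3].T@(np.asarray(p)-T[:3,3]); q=q*[1,-1,-1]
    r=cv2.projectPoints(q.reshape(1,1,3),np.zeros(3),np.zeros(3),K,c['dist_coeffs'])[0].ravel()
    return r[::-1]
E
python3 - <<'E'
from h import *
np.set_printoptions(precision=4,suppress=True)
H=dict(selector_axis=.149,selector_tip=.146,green_mark=.123,spout_axis=.2,nozzle=.16,mug_center=.0475,filter=0,canister=0,tumbler=0,bento=0,jar=0)
for n in ("top","side"): ctrl.get_image(n)
for l,z in H.items():
    r=[]
    for n in ("top","side"):
        s=ctrl.spot_point(n,l)
        if s: 
            print(l,n,np.array(s[0]['point']),round(s[0]['confidence'],2),atz(n,s[0]['point'],z)); r.append(ray(n,s[0]['point']))
        else: print(l,n,None)
    if len(r)==2: print('    tri',*tri(*r))
print(ctrl.get_state()['t'])
E
```

```text
selector_axis top [186.8 353.4] 0.88 [ 0.6262 -0.0757  0.149 ]
selector_axis side [211.7 276.1] 0.65 [ 0.6415 -0.0598  0.149 ]
    tri [ 0.6373 -0.0759  0.1329] 0.016233592837879587
selector_tip top [202.8 364.5] 0.78 [ 0.5866 -0.1021  0.146 ]
selector_tip side [204.9 297.8] 0.62 [ 0.5863 -0.1013  0.146 ]
    tri [ 0.5866 -0.1021  0.1453] 0.0002870249449669238
green_mark top [209.1 347.2] 0.69 [ 0.5751 -0.0603  0.123 ]
green_mark side [225.4 297.8] 0.57 [ 0.5761 -0.0407  0.123 ]
    tri [ 0.579  -0.061   0.1031] 0.0019032223313474646
spout_axis top [215.3 274.6] 0.92 [0.5527 0.1131 0.2   ]
spout_axis side [244.8 293.7] 0.61 [0.5597 0.1093 0.2   ]
    tri [0.5556 0.113  0.2036] 0.006762049809477598
nozzle top [236.9 209.2] 0.6 [0.5084 0.2759 0.16  ]
nozzle side [309.9 299.7] 0.94 [0.516  0.2788 0.16  ]
    tri [0.5125 0.2768 0.157 ] 0.007594354584240482
mug_center top [258.7 334.8] 0.61 [ 0.4567 -0.0281  0.0475]
mug_center side [252. 337.] 0.74 [ 0.4596 -0.0261  0.0475]
    tri [ 0.4583 -0.0281  0.0454] 0.0029071832178977582
filter top [191.  315.9] 0.79 [0.6438 0.019  0.    ]
filter side [268.5 269.6] 0.7 [0.6499 0.0254 0.    ]
    tri [ 0.6483  0.0194 -0.0073] 0.006453882363289887
canister top [278.7 251.2] 0.71 [0.4096 0.1961 0.    ]
canister side [324.  347.2] 0.57 [0.4051 0.1865 0.    ]
    tri [0.4071 0.1946 0.0112] 0.00455928910554586
tumbler top [282.3 295.5] 0.83 [0.3981 0.0775 0.    ]
tumbler side [292.  351.2] 0.85 [0.4054 0.0763 0.    ]
    tri [0.4017 0.0774 0.0014] 0.007278116943519377
bento top [185.7 488.8] 0.96 [ 0.6498 -0.4496  0.    ]
bento side [170.3 296.2] 0.89 [ 0.6529 -0.4426  0.    ]
    tri [ 0.6529 -0.4518 -0.0075] 0.0034960738468380213
jar top [192.4 159.1] 0.58 [0.6487 0.4473 0.    ]
jar side [326.  347.2] 0.6 [0.4044 0.193  0.    ]
    tri [0.4964 0.3731 0.2859] 0.2013113437625188
1.35
```

The top view shows the filter turned about 10°, the pointer between red and yellow at (365,203), green at (347,211), the spout swung left to (208,235), and the mug at (335,258) at the right end of the row. Next I'll look closer with the wrist camera.

```bash
cat >> h.py <<'E'
from scipy.spatial.transform import Rotation as R
def qyaw(a):
    # tool down; tool x axis at world angle a
    x=np.array([np.cos(a),np.sin(a),0]);z=np.array([0,0,-1.]);y=np.cross(z,x)
    q=R.from_matrix(np.stack([x,y,z],1)).as_quat(); return np.array([q[3],q[0],q[1],q[2]])
TW=None
def snap(name=None):
    global TW
    s=ctrl.get_state(); q=s['eef_rot']; T=np.eye(4); T[:3,:3]=R.from_quat([q[1],q[2],q[3],q[0]]).as_matrix(); T[:3,3]=s['eef_pos']
    TW=T@ctrl.get_calibration('wrist')['T_tool_cam']
    im,d=ctrl.get_image('wrist')
    if name: cv2.imwrite(f'pics/{name}.png',im)
    return im,d
E
python3 - <<'E'
from h import *
np.set_printoptions(precision=4,suppress=True)
H=dict(selector_axis=.149,selector_tip=.146,green_mark=.123,spout_axis=.2,nozzle=.16,mug_center=.0475,tumbler=0,canister=0)
rays={}
p0=ctrl.get_state()['eef_pos']
ctrl.move_linear([p0[0],p0[1],0.36],speed=0.25)
for i,p in enumerate([(0.46,0.10,0.40),(0.48,-0.06,0.38)]):
    ctrl.move_pose(p,qyaw(np.pi)); ctrl.dwell(0.1) if 0 else None
    snap(f'w{i}')
    for l,z in H.items():
        s=ctrl.spot_point('wrist',l)
        if s:
            print(i,l,np.array(s[0]['point']),round(s[0]['confidence'],2),atz('wrist',s[0]['point'],z)); rays.setdefault(l,[]).append(ray('wrist',s[0]['point']))
for l,r in rays.items():
    if len(r)==2: print('tri',l,*tri(*r))
s=ctrl.get_state();print(s['t'],s['joints'])
E
```

```text
0 selector_axis [342.6 171.8] 0.57 [ 0.6288 -0.0694  0.149 ]
0 selector_tip [310.2 140.7] 0.69 [ 0.5879 -0.1007  0.146 ]
0 green_mark [285.8 184.4] 0.71 [ 0.5684 -0.0567  0.123 ]
0 spout_axis [311. 333.] 0.71 [0.5587 0.1154 0.2   ]
0 nozzle [250.2 488.5] 0.96 [0.51   0.2772 0.16  ]
0 mug_center [179.4 220.1] 0.93 [ 0.4554 -0.0237  0.0475]
0 tumbler [131.1 297.4] 0.9 [0.3984 0.0733 0.    ]
0 canister [297.3 269.8] 0.73 [0.6471 0.026  0.    ]
1 selector_axis [338.5 310.5] 0.63 [ 0.6304 -0.0684  0.149 ]
1 selector_tip [301.3 281.5] 0.7 [ 0.5862 -0.0992  0.146 ]
1 green_mark [278.2 322.1] 0.91 [ 0.5697 -0.0555  0.123 ]
1 spout_axis [302.6 509.2] 0.81 [0.559  0.1134 0.2   ]
1 mug_center [165.1 345. ] 0.6 [ 0.4549 -0.0272  0.0475]
1 tumbler [117.3 422.8] 0.96 [0.401  0.0742 0.    ]
1 canister [120.5 518. ] 0.85 [0.4054 0.1959 0.    ]
tri selector_axis [ 0.6278 -0.0684  0.1517] 0.001377899713608441
tri selector_tip [ 0.5853 -0.0989  0.1492] 0.0014262144451780007
tri green_mark [ 0.5676 -0.0556  0.1261] 0.001188128292994481
tri spout_axis [0.561  0.1156 0.1961] 0.00015183891974035506
tri mug_center [ 0.4567 -0.0264  0.0371] 0.0009420805736040104
tri tumbler [0.3996 0.0735 0.0019] 0.002687490742025445
tri canister [0.4313 0.0519 0.3436] 0.08409820696342372
5.675 [-0.1763 -0.3052  1.6258  0.      1.8209 -1.7478]
```

View pics/w0.png

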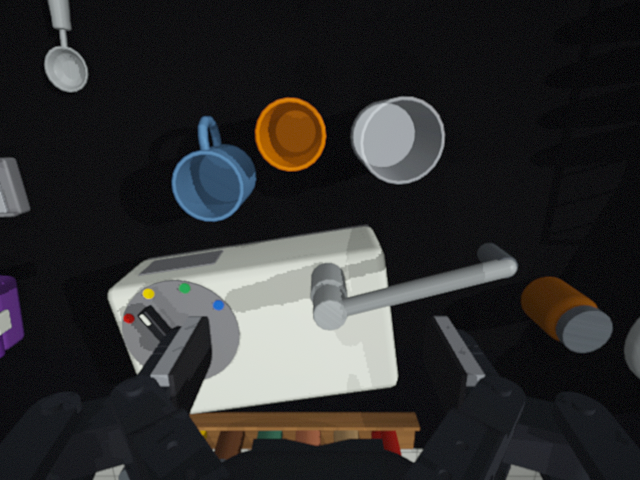

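View pics/w1.png

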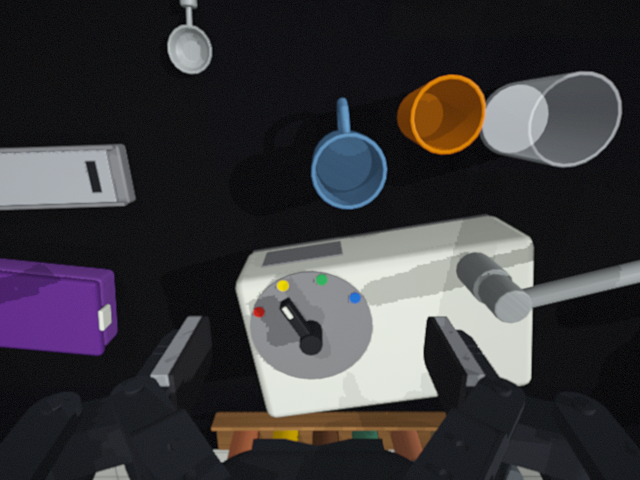

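```bash
cat >> h.py <<'E'
def cloud(cam,d):
    c=ctrl.get_calibration(cam); K=np.array([[c['fx'],0,c['cx']],[0,c['fy'],c['cy']],[0,0,1]])
    v,u=np.mgrid[0:480,0:640]
    n=cv2.undistortPoints(np.stack([u,v],-1).reshape(-1,1,2).astype(float),K,c['dist_coeffs'])[:,0].reshape(480,640,2)
    P=np.stack([n[...,0]*d,-n[...,1]*d,-d],-1)
    T=TW if cam=='wrist' else c['cam_to_world']
    Q=P@T[:3,:3].T+T[:3,3]; Q[d==0]=np.nan; return Q
def dots(im):
    h=cv2.cvtColor(im,cv2.COLOR_BGR2HSV); out={}
    for n,(a,b) in dict(red=(0,8),yellow=(22,35),green=(50,80),blue=(105,125)).items():
        m=(h[...,0]>=a)&(h[...,0]<=b)&(h[...,1]>150)&(h[...,2]>80)
        k,l,st,ce=cv2.connectedComponentsWithStats(m.astype(np.uint8))
        for i in range(1,k):
            if 15<st[i,4]<300: out.setdefault(n,[]).append((ce[i][::-1],st[i,4]))
    return out
ANG=dict(blue=-1.05,green=-.35,yellow=.35,red=1.05)
def fitdial(pts):
    # front dir at world angle phi; joint angle a -> world angle phi+a
    from scipy.optimize import least_squares
    f=lambda x:np.concatenate([x[:2]+.064*np.array([np.cos(x[2]+ANG[n]),np.sin(x[2]+ANG[n])])-p[:2] for n,p in pts.items()])
    r=least_squares(f,[.63,-.07,np.pi]); return r.x,np.abs(r.fun).max()
E
python3 - <<'E'
from h import *
np.set_printoptions(precision=4,suppress=True)
im,d=snap(); 
D=dots(im);pts={}
for n,L in D.items():
    for rc,a in L:
        p=atz('wrist',rc,.123)
        if np.hypot(p[0]-.628,p[1]+.07)<.09: pts[n]=p; print(n,rc,a,p)
print('dial',fitdial(pts))
C=cloud('wrist',d)
h=cv2.cvtColor(im,cv2.COLOR_BGR2HSV)
m=(h[...,0]>95)&(h[...,0]<125)&(h[...,1]>80)&(C[...,2]>.085)&(np.hypot(C[...,0]-.456,C[...,1]+.027)<.06)
P=C[m]; print('mug rim',m.sum(),P[:,2].max(),P.mean(0)); 
from scipy.optimize import least_squares
r=least_squares(lambda x:np.hypot(P[:,0]-x[0],P[:,1]-x[1])-x[2],[.456,-.027,.04],loss='soft_l1',f_scale=.002);print(r.x,np.std(r.fun))
# dial region: pts above 0.15 black
m=(np.hypot(C[...,0]-.628,C[...,1]+.07)<.065)&(C[...,2]>.14)&(C[...,2]<.17)
Q=C[m]; print('pointer',m.sum(),Q[:,2].max(),Q.mean(0)); c=Q[:,:2].mean(0); u,s,vt=np.linalg.svd(Q[:,:2]-c); print(vt[0],np.arctan2(*vt[0][::-1]))
t=(Q[:,:2]-c)@vt[0]; print(c+vt[0]*t.min(),c+vt[0]*t.max())
m=(C[...,2]>.195)&(C[...,2]<.25)&(C[...,1]>.05)&(C[...,0]>.45)
m[300:,:450]=False
Q=C[m]; print('spout',m.sum(),Q.min(0),Q.max(0))
E
```

```text
red [311.4   257.675] 80 [ 0.6116 -0.1287  0.123 ]
yellow [284.9457 281.8696] 92 [ 0.5781 -0.0998  0.123 ]
green [279.026  320.4416] 77 [ 0.5708 -0.0566  0.123 ]
blue [297.4706 353.6471] 85 [ 0.5937 -0.0188  0.123 ]
dial (array([ 0.6339, -0.0686,  3.3031]), np.float64(0.00025636201029854977))
mug rim 1512 0.4509766175551471 [ 0.4612 -0.0251  0.2012]
[ 0.4549 -0.0273  0.0378] 0.006993028320289618
pointer 1080 0.16050032999723235 [ 0.6147 -0.0771  0.1543]
[0.8448 0.5351] 0.564599015514356
[ 0.5852 -0.0958] [ 0.6425 -0.0595]
spout 3767 [0.5183 0.0941 0.195 ] [0.5743 0.2201 0.2127]
```

The dial fits to 0.3 mm: axis (0.634, -0.069), front direction 3.303 rad. The pointer is at about +0.42, just past yellow towards red. Now I'll push it clockwise with the shut fingers, turning the tool along with the bar.

```bash
cat >> h.py <<'E'
AX=np.array([.6339,-.0686]); PHI=3.3031
def selpose(a,off,z,r=.042):
    th=PHI+a; u=np.array([np.cos(th),np.sin(th)]); n=np.array([np.sin(th),-np.cos(th)])
    p=AX+r*u-n*off
    return [p[0],p[1],z],qyaw(th-np.pi/2)
E
python3 - <<'E'
from h import *
np.set_printoptions(precision=3,suppress=True)
ctrl.clamp(20)
print(ctrl.get_state()['gripper_width'])
p,q=selpose(.43,.042,.26); ctrl.move_pose(p,q)
im,d=snap('w2')
p,q=selpose(.43,.042,.157); ctrl.move_linear(p,q,speed=.1)
im,d=snap('w3'); f0=ctrl.get_state()['force']
p,q=selpose(.43,.024,.157); ctrl.move_linear(p,q,speed=.05)
s=ctrl.get_state(); print(s['t'],s['force']-f0,s['eef_pos'],p)
im,d=snap('w4')
E
```

```text
0.0005460579031819484
9.1583 [0.301 0.133 0.072] [ 0.612 -0.112  0.157] [np.float64(0.6124184632611944), np.float64(-0.111942168604482), 0.157]
```

```bash
python3 -c "
import cv2,numpy as np
a=[cv2.resize(cv2.imread(f'pics/w{i}.png'),(400,300)) for i in (2,3,4)]
cv2.imwrite('pics/m1.png',np.vstack([np.hstack(a[:2]),np.hstack([a[2],a[2]*0])]))"
```

```text
(no output)
```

View pics/m1.png

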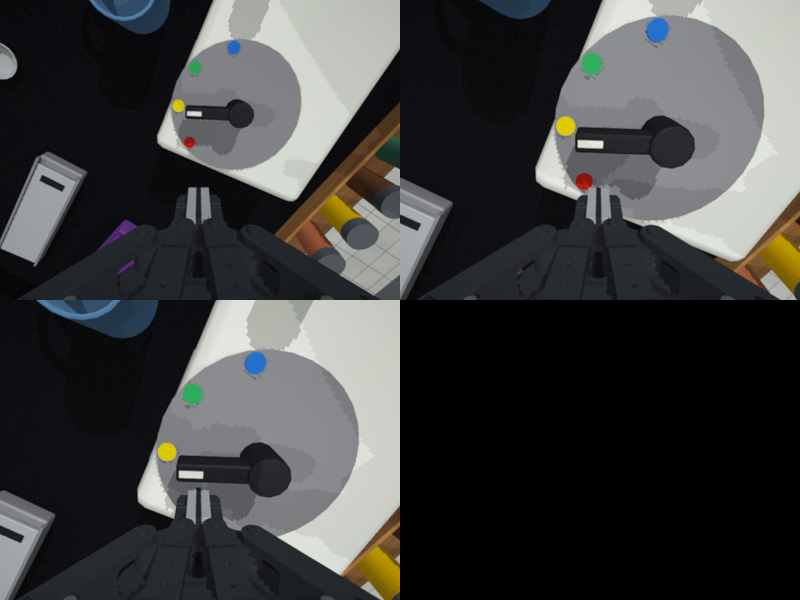

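The shut fingers sit beside the bar with a gap of a few mm, and the heights look right. Next I'll push along the arc.

```bash
python3 - <<'E'
from h import *
np.set_printoptions(precision=3,suppress=True)
p,q=selpose(.43,.017,.157); ctrl.move_linear(p,q,speed=.04)
for a in np.linspace(.43,-.34,9)[1:]:
    p,q=selpose(a,.017,.157); ctrl.move_linear(p,q,speed=.05)
    s=ctrl.get_state(); print(round(a,3),round(s['t'],2),s['force'],s['eef_pos']-p)
ctrl.dwell(.2)
snap('w5')
p,q=selpose(-.34,.035,.157); ctrl.move_linear(p,q,speed=.08)
p,q=selpose(-.34,.045,.25); ctrl.move_linear(p,q,speed=.2)
im,d=snap('w6')
pts={}
for n,L in dots(im).items():
    for rc,a in L:
        P=atz('wrist',rc,.123)
        if np.hypot(P[0]-.634,P[1]+.07)<.08: pts[n]=P
print(pts.keys(),fitdial(pts))
for l,z in (('selector_axis',.149),('selector_tip',.146),('green_mark',.123)):
    for x in ctrl.spot_point('wrist',l)[:1]: print(l,x['point'],atz('wrist',x['point'],z))
print(ctrl.get_state()['t'])
E
python3 -c "
import cv2,numpy as np
a=[cv2.resize(cv2.imread(f'pics/w{i}.png'),(400,300)) for i in (5,6)]
cv2.imwrite('pics/m2.png',np.hstack(a))"
```

```text
0.334 9.78 [ 0.817 -0.491  0.904] [ 0. -0.  0.]
0.238 10.03 [ 0.065 -0.457 -0.268] [ 0. -0.  0.]
0.141 10.28 [ 1.031 -0.629 -0.232] [ 0. -0.  0.]
0.045 10.53 [ 0.42   0.409 -0.755] [ 0. -0. -0.]
-0.051 10.78 [-0.277 -0.656 -0.518] [ 0. -0. -0.]
-0.148 11.03 [ 0.207 -0.773 -0.276] [ 0. -0.  0.]
-0.244 11.28 [ 0.115 -0.307  0.109] [ 0. -0.  0.]
-0.34 11.53 [-0.122 -0.71   0.023] [ 0. -0.  0.]
dict_keys(['red', 'yellow', 'green']) (array([ 0.633, -0.069,  3.305]), np.float64(0.00020550151058721516))
selector_axis [180.0, 385.4] [ 0.633 -0.068  0.149]
selector_tip [179.4, 293.0] [ 0.578 -0.058  0.146]
green_mark [175.3, 281.3] [ 0.569 -0.057  0.123]
12.975
```

View pics/m2.png

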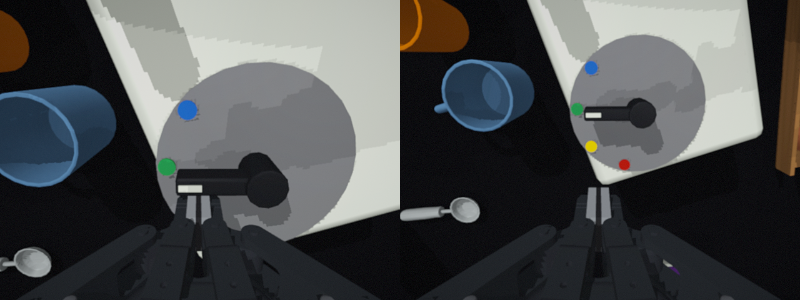

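View pics/w6.png

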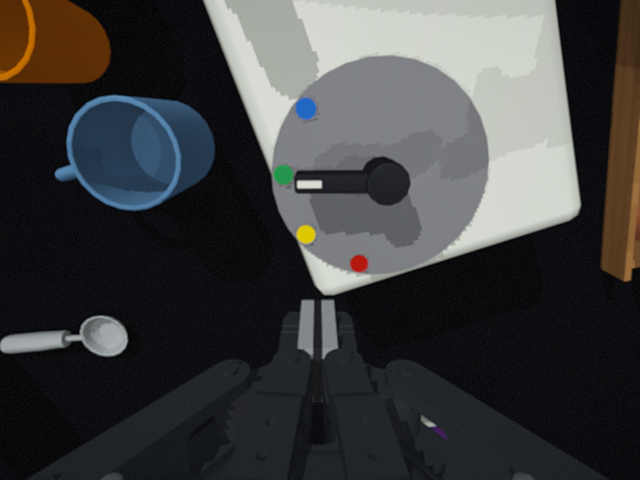

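Run:
```python
from h import *
np.set_printoptions(precision=3,suppress=True)
im,d=snap()
o=cv2.resize(im[80:280,220:480],None,fx=3,fy=3,interpolation=cv2.INTER_NEAREST)
for a,col in ((-.35,(0,255,0)),(-.25,(0,0,255)),(-.45,(255,0,0))):
  u=np.array([np.cos(PHI+a),np.sin(PHI+a)]);v=np.array([-u[1],u[0]])
  for w in (-.006,.006):
    pp=[proj('wrist',[*(AX+r*u+w*v),.155]) for r in (.012,.055)]
    pp=[(int((x[1]-220+.5)*3),int((x[0]-80+.5)*3)) for x in pp]
    cv2.line(o,*pp,col,1)
cv2.imwrite('pics/ov.png',o)
C=cloud('wrist',d); rel=C[...,:2]-AX; r=np.hypot(rel[...,0],rel[...,1])
m=(C[...,2]>.152)&(C[...,2]<.158)&(r>.018)&(r<.056)
Q=rel[m]; print(len(Q), np.median(np.arctan2(Q[:,1],Q[:,0])%(2*np.pi))-PHI)
```

```text
1306 -0.348129070472023
```

View pics/ov.png

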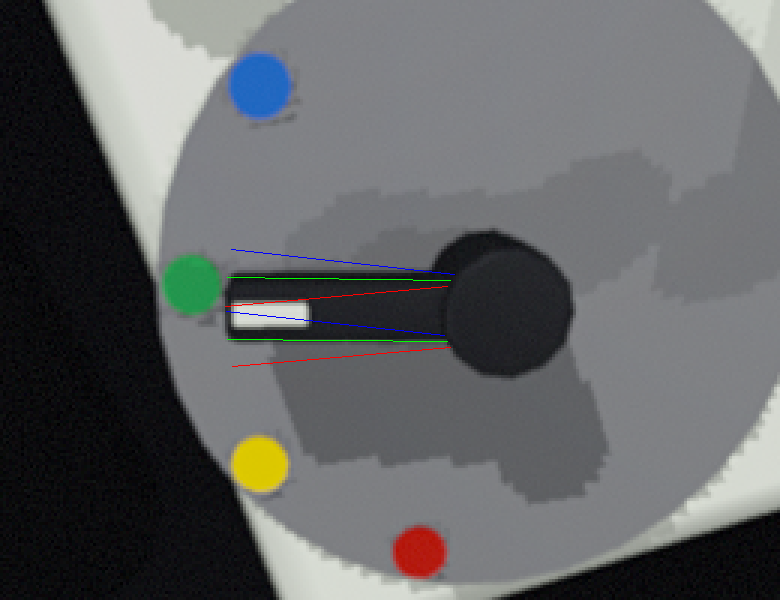

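The overlay puts the pointer at about -0.345, on green. Now for the spout.

```bash
cat >> h.py <<'E'
SA=np.array([.559,.1145])
def sppose(a,off,z,r=.11):
    th=PHI+a; u=np.array([np.cos(th),np.sin(th)]); n=np.array([-np.sin(th),np.cos(th)])
    p=SA+r*u-n*off
    return [p[0],p[1],z],qyaw(th-np.pi/2)
def fitspout(C):
    from scipy.optimize import least_squares
    m=(C[...,2]>.2)&(C[...,2]<.213)&(np.hypot(C[...,0]-SA[0],C[...,1]-SA[1])<.2)
    return C[m]
E
python3 - <<'E'
from h import *
np.set_printoptions(precision=4,suppress=True)
p=ctrl.get_state()['eef_pos']
ctrl.move_linear([p[0],p[1],.34],speed=.25)
p,q=sppose(-1.44,.05,.34); ctrl.move_pose(p,q)
im,d=snap('w7'); C=cloud('wrist',d); Q=fitspout(C); np.save('q.npy',Q)
print(len(Q),Q.min(0),Q.max(0))
c=np.median(Q[:,:2],0); 
l=cv2.fitLine(Q[:,:2].astype(np.float32),cv2.DIST_HUBER,0,.001,.001).ravel(); print(l, np.arctan2(l[1],l[0])-PHI)
for lab,z in (('spout_axis',.2),('nozzle',.16),('mug_center',.0475)):
    for x in ctrl.spot_point('wrist',lab)[:1]: print(lab,x['point'],x['confidence'],atz('wrist',x['point'],z))
s=ctrl.get_state(); print(s['t'],s['joints'])
E
```

```text
6016 [0.5011 0.0957 0.2   ] [0.5753 0.2855 0.2127]
[ 0.2762 -0.9611  0.5448  0.175 ] -4.59408
spout_axis [294.9, 459.9] 0.86 [0.5594 0.1118 0.2   ]
nozzle [274.2, 254.0] 0.84 [0.511  0.2722 0.16  ]
mug_center [337.4, 483.2] 0.75 [ 0.4562 -0.0257  0.0475]
15.2083 [ 0.3447 -0.0108  1.4298 -0.      1.7227  1.6237]
```

View pics/w7.png

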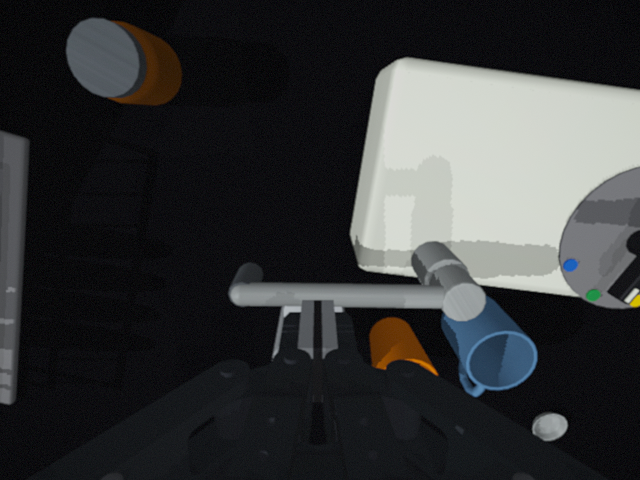

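```bash
sed -i 's/^SA=.*/SA=np.array([.561,.1135])/' h.py
python3 - <<'E'
from h import *
np.set_printoptions(precision=3,suppress=True)
p,q=sppose(-1.45,.05,.197); ctrl.move_linear(p,q,speed=.15)
f0=ctrl.get_state()['force']
p,q=sppose(-1.45,.023,.197); ctrl.move_linear(p,q,speed=.06)
snap('w8')
p,q=sppose(-1.45,.020,.197); ctrl.move_linear(p,q,speed=.03)
for a in np.linspace(-1.45,-1.0,5)[1:]:
    p,q=sppose(a,.020,.197); ctrl.move_linear(p,q,speed=.07)
    s=ctrl.get_state(); print(round(a,3),round(s['t'],2),s['force']-f0)
snap('w9')
E
python3 -c "
import cv2,numpy as np
a=[cv2.resize(cv2.imread(f'pics/w{i}.png'),(400,300)) for i in (8,9)]
cv2.imwrite('pics/m3.png',np.hstack(a))"
```

```text
-1.338 17.54 [ 0.255 -0.993  0.746]
-1.225 17.88 [ 0.291 -1.126 -0.143]
-1.112 18.21 [ 1.194 -0.919 -0.054]
-1.0 18.54 [ 0.995 -0.856  0.07 ]
```

View pics/m3.png

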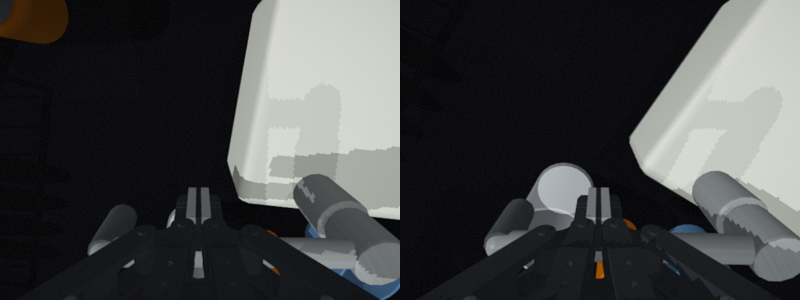

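The fingers are behind the arm and it is swinging with them. I'll continue to just short of the mug and then look.

Run:
```python
from h import *
np.set_printoptions(precision=4,suppress=True)
for a in np.linspace(-1.0,.68,15)[1:]:
    p,q=sppose(a,.020,.197); ctrl.move_linear(p,q,speed=.07)
s=ctrl.get_state(); print(s['t'],s['force'],s['joints'])
p,q=sppose(.68,.04,.197); ctrl.move_linear(p,q,speed=.1)
p,q=sppose(.68,.06,.32); ctrl.move_linear(p,q,speed=.25)
im,d=snap('w10'); C=cloud('wrist',d); Q=fitspout(C)
l=cv2.fitLine(Q[:,:2].astype(np.float32),cv2.DIST_HUBER,0,.001,.001).ravel(); print(l, np.arctan2(-l[1],-l[0])%(2*np.pi)-PHI,Q.min(0),Q.max(0))
for lab,z in (('spout_axis',.2),('nozzle',.16),('mug_center',.0475)):
    for x in ctrl.spot_point('wrist',lab)[:1]: print(lab,x['point'],x['confidence'],atz('wrist',x['point'],z))
for cam in('top','side'):
  ctrl.get_image(cam)
  for lab,z in (('nozzle',.16),('mug_center',.0475)):
    for x in ctrl.spot_point(cam,lab)[:1]: print(cam,lab,x['point'],x['confidence'],atz(cam,x['point'],z))
print(ctrl.get_state()['t'])
```

```text
23.375 [-0.647   0.0147  1.1883] [ 0.0414 -0.3146  1.9269  0.0001  1.5294 -0.7954]
[0.6483 0.7614 0.5213 0.0757] 0.70396185 [ 0.4365 -0.0278  0.2   ] [0.5747 0.1282 0.2128]
spout_axis [319.6, 458.8] 0.61 [0.5583 0.1086 0.2   ]
nozzle [296.5, 243.0] 0.83 [ 0.4478 -0.0174  0.16  ]
mug_center [256.9, 262.0] 0.66 [ 0.4535 -0.0226  0.0475]
top nozzle [260.1, 331.2] 0.64 [ 0.4472 -0.0181  0.16  ]
top mug_center [256.2, 332.7] 0.65 [ 0.4633 -0.0228  0.0475]
side nozzle [226.9, 342.0] 0.83 [ 0.4489 -0.016   0.16  ]
side mug_center [253.7, 336.2] 0.83 [ 0.4611 -0.0191  0.0475]
24.875
```

View pics/w10.png

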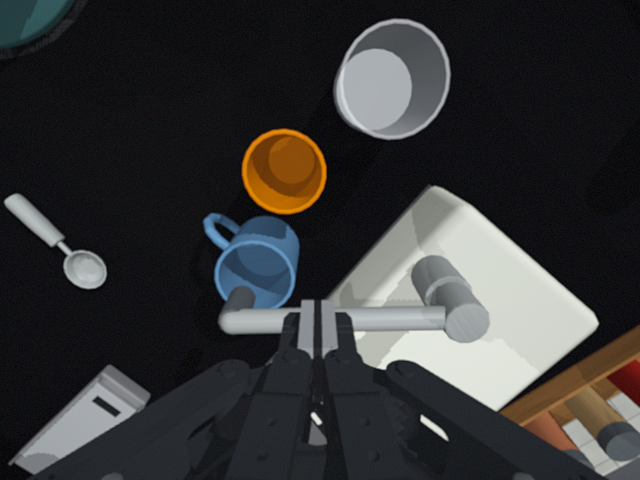

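Run:
```python
from h import *
from scipy.optimize import least_squares
np.set_printoptions(precision=4,suppress=True)
im,d=snap(); C=cloud('wrist',d); h=cv2.cvtColor(im,cv2.COLOR_BGR2HSV)
m=(h[...,0]>95)&(h[...,0]<125)&(h[...,1]>60)&(C[...,2]>.088)&(C[...,2]<.1)&(np.hypot(C[...,0]-.456,C[...,1]+.027)<.05)
P=C[m]; r=least_squares(lambda x:np.hypot(P[:,0]-x[0],P[:,1]-x[1])-.0395,[.456,-.027],loss='soft_l1',f_scale=.002); print(len(P),r.x,np.std(r.fun)); M=r.x
o=im.copy()
def circ(c,rr,z,col):
    pp=np.array([proj('wrist',[c[0]+rr*np.cos(t),c[1]+rr*np.sin(t),z])[::-1] for t in np.linspace(0,6.3,60)])
    cv2.polylines(o,[np.round(pp*8).astype(np.int32)],True,col,1,cv2.LINE_AA,3)
circ(M,.041,.095,(0,0,255)); circ([.4555,-.027],.041,.095,(0,255,255))
a=.70; N=SA+.17*np.array([np.cos(PHI+a),np.sin(PHI+a)]); circ(N,.011,.16,(0,255,0)); print(N)
cv2.imwrite('pics/ov2.png',cv2.resize(o[170:370,180:380],None,fx=3,fy=3))
```

```text
986 [ 0.456  -0.0259] 0.0012524503654606572
[ 0.4503 -0.0155]
```

View pics/ov2.png

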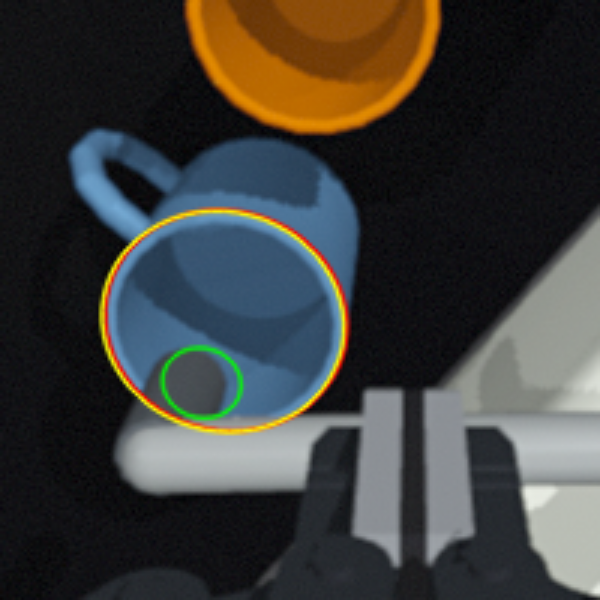

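Run:
```python
from h import *
np.set_printoptions(precision=4,suppress=True)
p,q=sppose(.68,.045,.197); ctrl.move_linear(p,q,speed=.2)
p,q=sppose(.68,.022,.197); ctrl.move_linear(p,q,speed=.05)
for a in (.715,.747):
    p,q=sppose(a,.020,.197); ctrl.move_linear(p,q,speed=.04)
s=ctrl.get_state(); print(s['t'],s['force'])
p,q=sppose(.747,.045,.197); ctrl.move_linear(p,q,speed=.08)
p,q=sppose(.72,.08,.32); ctrl.move_linear(p,q,speed=.25)
im,d=snap('w11')
M=np.array([.456,-.026])
o=im.copy()
def circ(c,rr,z,col):
    pp=np.array([proj('wrist',[c[0]+rr*np.cos(t),c[1]+rr*np.sin(t),z])[::-1] for t in np.linspace(0,6.3,60)])
    cv2.polylines(o,[np.round(pp*8).astype(np.int32)],True,col,1,cv2.LINE_AA,3)
circ(M,.041,.095,(0,0,255)); circ(M,.011,.16,(0,255,0))
cv2.imwrite('pics/ov3.png',cv2.resize(o[150:390,120:440],None,fx=2.5,fy=2.5))
for cam in('wrist','top','side'):
  if cam!='wrist': im,_=ctrl.get_image(cam); cv2.imwrite(f'pics/{cam}1.png',im)
  for lab,z in (('nozzle',.16),('mug_center',.0475)):
    for x in ctrl.spot_point(cam,lab)[:1]: print(cam,lab,x['point'],x['confidence'],atz(cam,x['point'],z))
print(ctrl.get_state()['t'])
```

```text
26.85 [-0.9754  0.3786 -0.4538]
wrist nozzle [322.6, 246.0] 0.88 [ 0.4575 -0.0242  0.16  ]
wrist mug_center [270.9, 262.2] 0.87 [ 0.4564 -0.0255  0.0475]
top nozzle [210.4, 347.0] 0.72 [ 0.5667 -0.0585  0.16  ]
top mug_center [259.1, 332.0] 0.81 [ 0.4558 -0.0208  0.0475]
side nozzle [224.2, 338.0] 0.86 [ 0.4609 -0.0249  0.16  ]
side mug_center [253.4, 336.5] 0.59 [ 0.4604 -0.0204  0.0475]
28.4333
```

View pics/ov3.png

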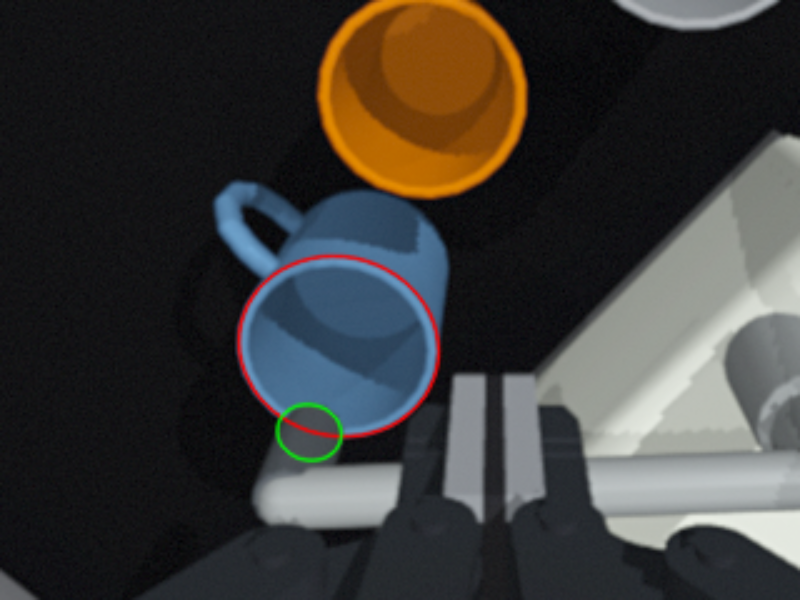

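View pics/top1.png

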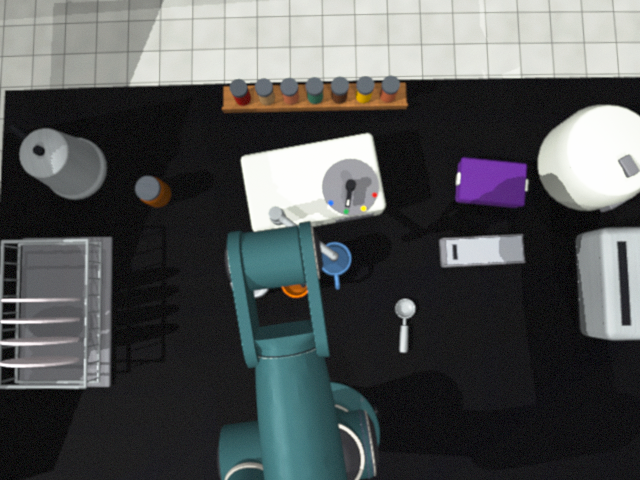

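The overlay has the outlet on the mug's centre: the green circle is the mug's middle raised to the outlet's height. I'll back off and make one last check of everything.

Run:
```python
from h import *
np.set_printoptions(precision=4,suppress=True)
p=ctrl.get_state()['eef_pos']; ctrl.move_linear([p[0],p[1],.42],speed=.25)
ctrl.move_pose((0.48,-0.06,0.42),qyaw(np.pi))
im,d=snap('w12'); C=cloud('wrist',d); rel=C[...,:2]-AX; r=np.hypot(rel[...,0],rel[...,1])
m=(C[...,2]>.152)&(C[...,2]<.158)&(r>.018)&(r<.056); Q=rel[m]; print(len(Q), np.median(np.arctan2(Q[:,1],Q[:,0])%(2*np.pi))-PHI)
for lab,z in (('nozzle',.16),('mug_center',.0475),('tumbler',0),('canister',0),('selector_tip',.146)):
    for x in ctrl.spot_point('wrist',lab)[:1]: print(lab,x['point'],x['confidence'],atz('wrist',x['point'],z))
print(ctrl.get_state()['t'])
```

```text
174 -0.32793042924187654
mug_center [164.7, 345.7] 0.84 [ 0.4589 -0.0228  0.0475]
tumbler [114.3, 411.6] 0.79 [0.3969 0.0697 0.    ]
canister [117.7, 501.7] 0.79 [0.4019 0.1937 0.    ]
selector_tip [279.9, 315.9] 0.48 [ 0.5788 -0.0619  0.146 ]
30.225
```

View pics/w12.png

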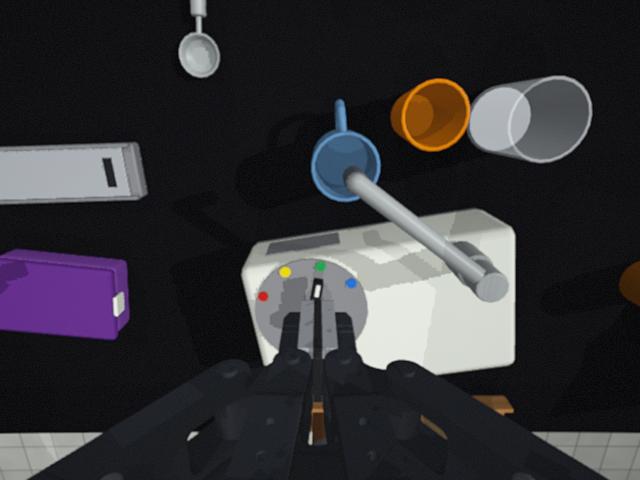

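The pointer is on green at (320,267) and the outlet is over the mug at (352,174). The vessels stand where they were, and the robot is clear.

```bash
python3 -c "
from bench import ctrl
ctrl.sign_off()"
```

```text
the job is handed in; nothing more can be done
```

The selector now points at the green dot and the spout's outlet is over the middle of the mug. I handed the job in at about 30 s of the 61 s allowed. I pushed the selector first, then the spout, both with the shut fingertips at no more than about 2 N. The spout stopped just short on purpose, and a second small push finished it.

- **Selector:** right after the push, with the pointer fully in view, it measured -0.345 to -0.348 rad; green is -0.35. The last check gave -0.328, but the gripper hid most of the pointer then, so I trust the earlier figure.
- **Spout:** the outlet measured (0.4575, -0.024) m and the mug's centre (0.456, -0.026) m, so it is within about 3 mm. An overlay of the mug's centre at the outlet's height also lay on the outlet.
- **Disagreements:** one top-view network reading put the nozzle on the selector while the arm blocked the view, so I ignored it. The side camera's mug centre was about 4 to 6 mm off the wrist measurement, and the network found no nozzle in the last picture, though it shows over the mug.
- **Other things:** the tumbler and canister measured within 5 mm of their first readings, about the measuring error. The bento box, case and spoon looked unmoved in the pictures. The jar was only partly in the last picture, and looked unmoved in the top view before it.

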